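# Set the labelling jig to the red flag and latch its stay

## Robot

A 7-joint arm with a two-finger parallel gripper is mounted at the origin on a cart in front of the work surface, level with it; the furniture and walls round the work are solid. World frame = base frame: x ahead of the robot, y to its left, z up, the work surface at z = 0. Lengths are in m, angles in rad, forces in N, time in s.
With the tool pointing down it reaches from about 0.425 to 0.975 m from the base axis. Payload 16.7 kg.
Tool frame: the origin (TCP) lies midway between the tips of the shut fingers; the grasp point (between the pads) lies 19 mm behind it (bot.grip_point_offset is the z of the grasp point in the tool frame, in m); z points along the fingers, y is the line along which they close (so a half turn about z gives the same grasp; the last joint's range is limited). The gripper opens to 85 mm and grips with 20 to 120 N. Pads are 22 mm wide; open, the fingers measure 114 mm over their backs; the gripper's body (76 mm by 85 mm) begins 54 mm behind the grasp point. The pads swing forward as they close: fully open they stand 13 mm farther back than shut.
Start: joints at [-1.403, 0.426, 0.074, 1.606, -0.034, 1.111, -0.067], TCP at [0.211, 0.641, 0.231] pointing down, gripper open.
Joint ranges: [-2.85, 2.85], [-0.5, 2.14], [-1.23, 1.37], [0.21, 2.46], [-1.02, 4.16], [0.16, 2.05], [-2.73, 2.73]. Speed limits (rad/s): [1.89, 1.89, 2.39, 2.39, 3.01, 3.01, 3.01].

## Interface

Orientations are given as a unit quaternion [x, y, z, w].
In Python, from workcell import bot gives the robot as it stands. The module is installed in compiled form; this text tells all that it offers.
- The arm moves only by the tool jog_arm, never from a script. Its argument "moves" is a list of rows, each an object of numbers: "gripper": the closure in counts, from 0 (fully open) to 255 (shut); "dx", "dy", "dz": the shift along the tool's x, y, z in mm; "spin": the turn about the tool's z in degrees. A call has 1 to 12 rows; each row is the pose to reach, as a shift and turn from the pose commanded when the call began, along the tool's axes at that moment; what a row does not reach only later rows make up. A row lasts 1/8 s, in which the tool goes at most 62.5 mm and 10.7 degrees, less where a joint would pass 70% of its speed; a pose out of reach is approached as far as the arm can. A call with a gripper value outside its range is refused whole. The fingers move at their own pace and stop on an object; "grip_force" is the grip in N (left out, the last holds). Time passes only in rows, so rows that repeat a pose let the fingers close. It gives the time, the measured TCP pose, the force, the opening and the grip force at its end, in the units of the state.
- bot.read_state(): the state, without advancing time (a new reading comes with each control period).
- bot.read_camera(name): name is "scene" or "side" or "wrist"; returns a dict with "color" (384x512x3 uint8, red, green, blue), "depth" (384x512 float32, m along the optical axis (not along the pixel's ray), 0 where there is no reading), "K" (3x3 intrinsics, pixels), "k1" (the pictures are not rectified: a ray, as slopes to the right and down, at radius r is drawn at 1 + k1 r^2 times it, then the intrinsics apply), "rvec" (rotation vector, rad) and "tvec" (3), from world to camera coordinates, as OpenCV has them. Camera axes: x right, y down, z forward; pixel columns grow to the right and rows downward; lengths in m; the calibration is good to about 2 mm. A picture is of the moment at which its call begins.
- bot.hand_in(): hands the job in; it is judged then, once.
The state is a dict: "clock": time; "joint_pos": joint angles; "qd": joint speeds; "joint_torque": joint torques, N m; "tcp_pos": TCP position; "eef_rot": TCP orientation; "ft_force": force on the tool from outside, world axes, zero at the start; "torque": the same for the moment, N m; "gripper_width": finger opening in m; "finger_force": force on a finger pad.
Only numpy, scipy, OpenCV 4.12 (cv2) and the standard library are available. Lean on these libraries where they do the work, as an engineer would, in place of code of your own. Each camera call takes 0.05 s, during which the arm holds its last target. There are 200 camera calls.

## Task

Leaving the stay arm raised, nudge the stiff blue jaw of the labelling jig towards the fence in small taps until its yellow pointer lines up with the red flag, without running past it, and take your hand off. Then lower the stay arm by its orange pad until it is fully down with its window over the brass peg, so that the jaw cannot creep. Leave the slide box and everything else on the table where they are.

Things in the scene. Friction and masses are not known exactly. Their poses are not given: they have to be found in the camera images.
- jig: labelling jig, fixed to the table: aluminium base plate 155 (x) x 430 (y) x 12 thick with a blue sliding jaw at its left part and a grey fence (to z = 58) at its right end. Origin: underside, on the line of travel, midway along the plate; own +y is the long axis, to the robot's left when unturned (turned up to 0.3 rad either way); own +x points away from the robot. Rails to z = 18 run under the jaw
- jaw (a joint): travel of the blue jaw in m along the jig's own -y (towards the fence), 0 = widest, end stop 0.145; starts at 0 to 0.03. The block is 100 (x) x 90 (y), its top 54 above the table. Stiff: it takes about 7 N (a little more when fast) to move, stays where it is left and does not spring back
- jaw_push (a point): centre of the black rubber push plate on the jaw's rear face (facing the jig's own +y, away from the fence); the plate is 70 wide and 26 high, its centre 36 above the table; the base plate behind it is clear for fingers
- pointer_tip (a point): tip of the jaw's yellow pointer with a thin black line, at the jaw's near side, 27 above the table, just beside the row of flags. It moves with the jaw
- flag_red: red index flag, 16x18x18 with a thin black line across its middle, fixed on the near edge of the base plate and turned like the jig; origin at its underside (z = 12), on the line. It is on one of three marks, jaw travel 0.06, 0.09 or 0.12. The jaw is set when the pointer tip is level with this line along the jig's own y; before that the pointer is on its +y side
- flag_white_a: white flag of the same shape, on another of the marks; not used this time. Fixed
- flag_white_b: second white flag of the same shape; not used this time. Fixed
- stay (a joint): angle in rad of the steel stay arm hinged on the jaw: 0 = level, seated; grows as its free end rises; starts at 0.75 to 1.0 and stays at any angle (about 1 N at the pad moves it). It reaches from the hinge along the jig's own -y: 170 long, 30 wide, 6 thick, three square windows 17 wide, 70, 100 and 130 from the hinge. With the jaw over 3 mm off a mark it lands on the peg and stays above level
- peg_top (a point): top of the fixed upright brass peg, 10 dia, on a grey post beside the fence, 71 above the table; with the jaw on a mark one window of the stay arm comes down exactly over it, and the peg then stands 5 out of the arm
- stay_hinge (a point): hinge axis of the stay arm, 63 above the table, on top of the jaw (axis along the jig's x)
- stay_pad (a point): middle of the upper face of the orange thumb pad, 30 x 27, at the free end of the stay arm, 155 from the hinge and 5 above the arm's mid-plane; about 68 above the table when the arm is seated, and 36 to the far side of the line of travel
- slide_box: closed navy microscope slide box, 85x37x30, lying in the bay of the jig against its fence: the work waiting to be labelled; to be left where it lies. Origin at its underside
- cup_2: white sample cup with blue screw cap, 57 dia x 68, at the back right; bystander. Origin at its underside
- cup_3: white sample cup with orange screw cap, 57 dia x 68, at the right; bystander. Origin at its underside
- strip_pot: white pot with blue cap, 42 dia x 102, at the left; bystander. Origin at its underside
- cotton_buds_1: round tub of pink cotton buds, 77 dia x 80, at the left; bystander. Origin at its underside
- timer: flat cream countdown timer, 62x62x20, front left; bystander. Origin at its underside
- calculator: flat blue desk calculator, 98x150x20, at the right; bystander. Origin at its underside

How it is judged:
On the way, in this order (a step that is already met when the one before it is completed fails the run):
1. jaw pointer within 3 mm of the red flag's line, stay arm still raised (over 0.5 rad), jaw at rest and not touched by the robot (y of pointer_tip in the frame of flag_red between -0.003 and 0.003 m and value of joint stay above 0.5 rad and velocity of joint jaw between -0.005 and 0.005 m/s and contact force between jaw and the arm below 0.2 N and contact force between jaw and the fingers below 0.2 N), for 0.2 s.
2. stay arm fully down (under 0.04 rad) with its window over the peg, jaw still on the red mark within 4 mm (y of pointer_tip in the frame of flag_red between -0.004 and 0.004 m and value of joint stay below 0.04 rad), for 0.2 s.
At the end, for the whole second after the job is handed in: The jaw's pointer is within 4 mm of the red flag's line along the travel, the stay arm is level (under 0.04 rad) over the peg, and the slide box is at rest in the bay (all of step 2 and linear speed of slide_box below 0.02 m/s); the robot touches nothing.
It fails at once if the jaw's pointer runs more than 4 mm past the red flag's line (y of pointer_tip in the frame of flag_red below -0.004 m).
It fails at once if the slide box or a bystander is moved by more than 20 mm (distance of any of slide_box, cup_2, cup_3, strip_pot, cotton_buds_1, timer, calculator from where it was at the start of the episode above 0.02 m).
It also fails if it takes over 69 s, if anything falls off the work surface, if the arm or the gripper's body presses on something with over 40 N, if the wrist force passes 120 N, or if a joint passes its speed limit or range.

## Working session

There is one attempt and no reset: what is moved stays moved. The work goes in short steps, Python scripts to look and compute and a tool call to move; the robot and the scene stay as the last step left them, time stands still between calls to the robot, and variables do not carry over. Pictures are saved under pics/ and viewed, at most 10 in all, crops included, and the job is handed in when it is done.

Besides the shell and the picture viewer there is one more tool, called in YAML: its name, and indented under it one key for each argument. jog_arm: Moves the arm, as the interface text tells. Its arguments: {"type":"object","properties":{"moves":{"type":"array"},"grip_force":{"type":"number"}},"required":["moves"]}

```bash
mkdir -p pics; cat > h.py <<'E'
import numpy as np, cv2, pickle
from workcell import bot
from scipy.spatial.transform import Rotation as R
def snap(n,f):
    c=bot.read_camera(n); pickle.dump(c,open(f'pics/{f}.pkl','wb')); cv2.imwrite(f'pics/{f}.png',c['color'][:,:,::-1]); return c
def load(f): return pickle.load(open(f'pics/{f}.pkl','rb'))
def ray(c,u,v):
    K=c['K']; d=np.array([(u-K[0,2])/K[0,0],(v-K[1,2])/K[1,1]]); s=d.copy()
    for _ in range(20): s=d/(1+c['k1']*(s@s))
    Rm=cv2.Rodrigues(np.array(c['rvec'],float))[0]; t=np.array(c['tvec'],float).ravel()
    return -Rm.T@t, Rm.T@np.array([s[0],s[1],1.])
def atz(c,u,v,z):
    o,d=ray(c,u,v); return o+d*(z-o[2])/d[2]
def dep(c,u,v):
    o,d=ray(c,u,v); return o+d*c['depth'][int(round(v)),int(round(u))]
def proj(c,P):
    Rm=cv2.Rodrigues(np.array(c['rvec'],float))[0]; p=Rm@np.array(P)+np.array(c['tvec'],float).ravel()
    s=p[:2]/p[2]; s=s*(1+c['k1']*(s@s)); K=c['K']; return np.array([K[0,0]*s[0]+K[0,2],K[1,1]*s[1]+K[1,2]])
E
python3 - <<'E'
from h import *
a=snap('scene','s0');b=snap('side','d0');snap('wrist','w0')
for c in(a,b):print(ray(c,256,192))
s=bot.read_state();print(s['tcp_pos'],s['eef_rot'],s['clock'])
im=np.hstack([a['color'],b['color']])[:,:,::-1]
cv2.imwrite('pics/a.png',cv2.resize(a['color'][:,:,::-1],(800,600),interpolation=cv2.INTER_CUBIC))
cv2.imwrite('pics/b.png',cv2.resize(b['color'][:,:,::-1],(800,600),interpolation=cv2.INTER_CUBIC))
E
```

```text
(array([-0.27507736, -0.78431786,  0.73541307]), array([ 0.63159462,  0.58122645, -0.51329784]))
(array([ 0.00402218, -1.20358812,  0.71685475]), array([ 0.36522885,  0.81171687, -0.45592841]))
[0.21084603 0.64088225 0.2307355 ] [ 1.58225912e-01  9.87402796e-01 -5.26339787e-04 -4.36861384e-05] 0.15
```

View pics/a.png

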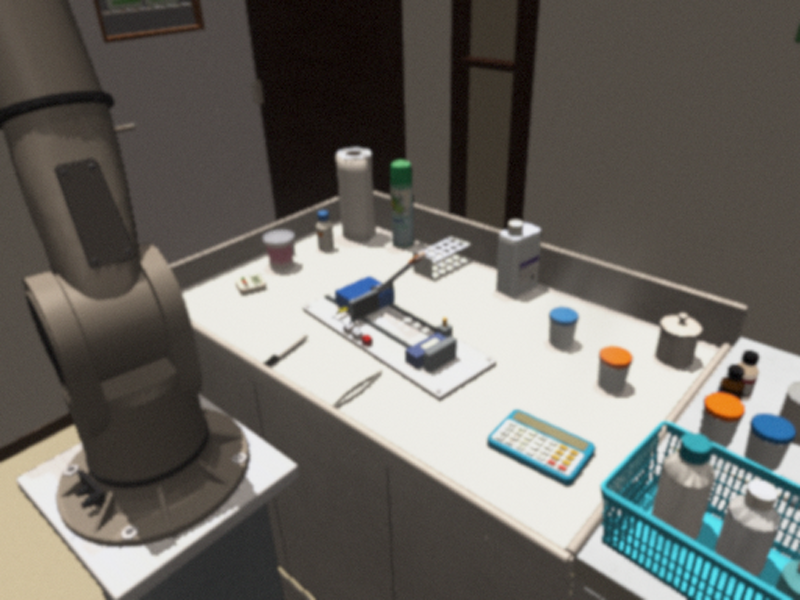

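View pics/b.png

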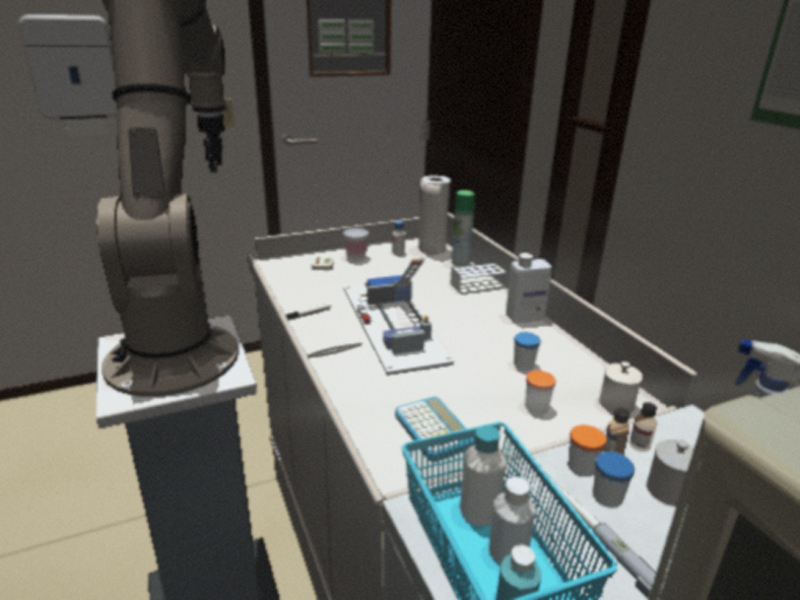

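The scene view shows the jig around (300–495, 280–390): blue jaw at (365,293), red flag at (367,340), pad at (415,257), fence at (432,350). The gripper is out of view at the left. I'll zoom in.

```bash
python3 - <<'E'
from h import *
a=load('s0')['color'][150:256,185:325,::-1]
cv2.imwrite('pics/c.png',cv2.resize(a,None,fx=5.7,fy=5.6,interpolation=cv2.INTER_CUBIC))
E
```

```text
(no output)
```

View pics/c.png

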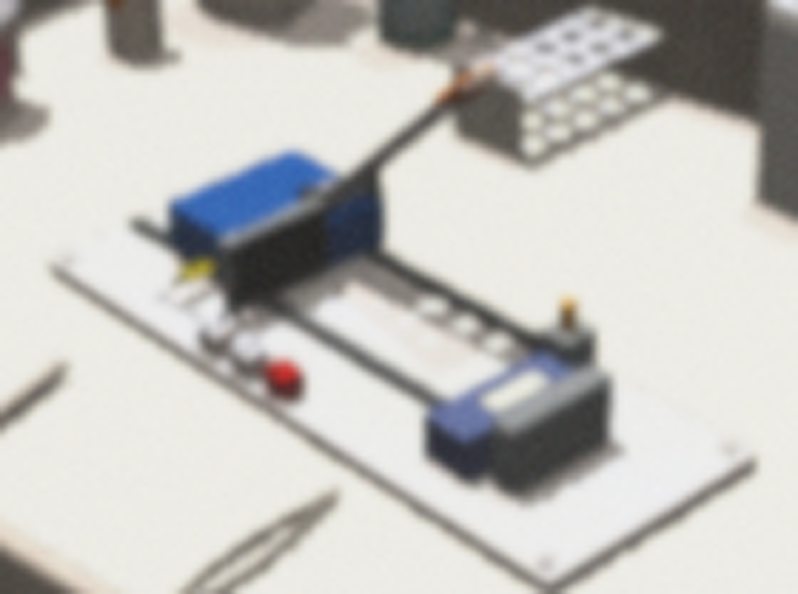

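```bash
python3 - <<'E'
from h import *
c=load('s0')
def q(x,y,z):
    p=atz(c,185+(x+.5)/5.7-.5,150+(y+.5)/5.6-.5,z);return p.round(4)
P=[q(52,263,.012),q(548,585,.012),q(755,460,.012)];print(*P)
print(np.linalg.norm(P[0]-P[1]),np.linalg.norm(P[2]-P[1]))
d=P[0]-P[1];print('yaw',np.arctan2(-d[0],d[1]), np.arctan2((P[2]-P[1])[1],(P[2]-P[1])[0]))
print('centre',(P[0]+P[2])/2)
print('peg',q(568,302,.071),'red',q(285,372,.03),'ptr',q(205,268,.027),'jawtopcorner farleft',q(292,152,.054),q(170,207,.054), q(222,240,.054))
E
```

```text
[0.458  0.1809 0.012 ] [ 0.4093 -0.2394  0.012 ] [ 0.5577 -0.2583  0.012 ]
0.42311201826466716 0.14959869651838545
yaw -0.11535520822127038 -0.12667652258739243
centre [ 0.50785 -0.0387   0.012  ]
peg [ 0.5456 -0.1439  0.071 ] red [ 0.4435 -0.03    0.03  ] ptr [0.4957 0.0864 0.027 ] jawtopcorner farleft [0.5966 0.1114 0.054 ] [0.502  0.1197 0.054 ] [0.4943 0.0682 0.054 ]
```

```bash
python3 - <<'E'
from h import *
c=load('s0')
for n,u,v in(('tub',280,268),('pot',325,248),('timer',250,285),('cup2',563,345)): print(n,atz(c,u/1.5625,v/1.5625,.0).round(3))
w=load('w0');s=bot.read_state();T=R.from_quat(s['eef_rot']);o,d=ray(w,256,192)
print('cam in tool',T.inv().apply(o-s['tcp_pos']),'axis',T.inv().apply(d),'right',T.inv().apply(ray(w,356,192)[1]-d), w['K'][0,0])
E
```

```text
tub [0.558 0.384 0.   ]
pot [0.705 0.379 0.   ]
timer [0.458 0.372 0.   ]
cup2 [ 0.704 -0.321  0.   ]
cam in tool [ 6.75467133e-02 -5.42773346e-05 -1.43553299e-01] axis [-0.25783826  0.00163564  0.96621493] right [2.17278411e-04 3.60769885e-01 4.43303156e-04] 279.4242365413168
```

jog_arm:
  moves:
    - {"dx":-432,"dy":-321,"dz":5,"spin":-11.3,"gripper":255}
    - {"dx":-432,"dy":-321,"dz":5,"spin":-11.3,"gripper":255}
    - {"dx":-432,"dy":-321,"dz":5,"spin":-11.3,"gripper":255}
    - {"dx":-432,"dy":-321,"dz":5,"spin":-11.3,"gripper":255}
    - {"dx":-432,"dy":-321,"dz":5,"spin":-11.3,"gripper":255}
    - {"dx":-432,"dy":-321,"dz":5,"spin":-11.3,"gripper":255}
    - {"dx":-432,"dy":-321,"dz":5,"spin":-11.3,"gripper":255}
    - {"dx":-432,"dy":-321,"dz":5,"spin":-11.3,"gripper":255}
    - {"dx":-432,"dy":-321,"dz":5,"spin":-11.3,"gripper":255}
    - {"dx":-432,"dy":-321,"dz":5,"spin":-11.3,"gripper":255}
    - {"dx":-432,"dy":-321,"dz":5,"spin":-11.3,"gripper":255}
    - {"dx":-432,"dy":-321,"dz":5,"spin":-11.3,"gripper":255}

```text
clock: 1.65
tcp_pos: [0.5203, 0.2024, 0.2262]
eef_rot: [0.059, 0.998, 0.0, -0.0]
ft_force: [0.4, -0.6, 0.5]
gripper_width: 0.0002
finger_force: 0.0
```

```bash
python3 - <<'E'
from h import *
w=snap('wrist','w1')
cv2.imwrite('pics/w1b.png',cv2.resize(w['color'][:,:,::-1],(800,600),interpolation=cv2.INTER_CUBIC))
E
```

```text
(no output)
```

View pics/w1b.png

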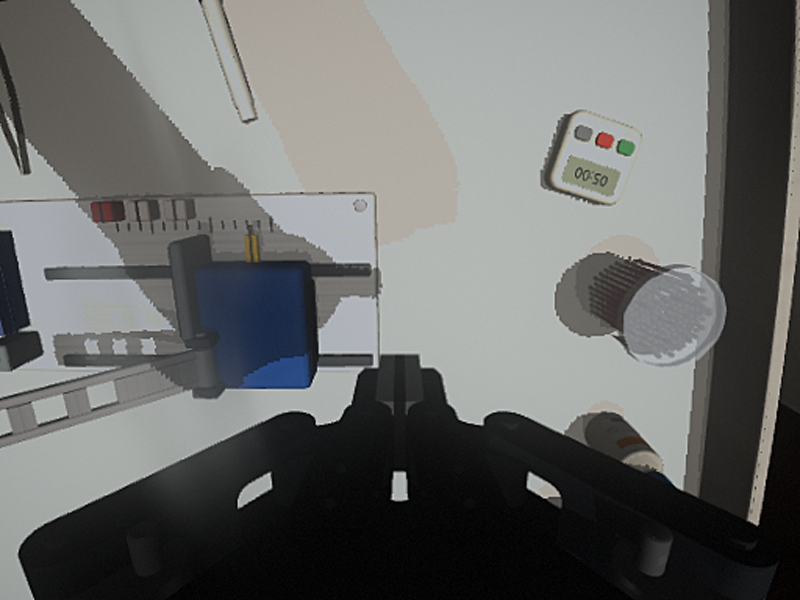

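```bash
python3 - <<'E'
from h import *
w=load('w1')
a=w['color'][115:175,40:200,::-1]
cv2.imwrite('pics/w1c.png',cv2.resize(a,None,fx=5,fy=5,interpolation=cv2.INTER_CUBIC))
E
```

```text
(no output)
```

View pics/w1c.png

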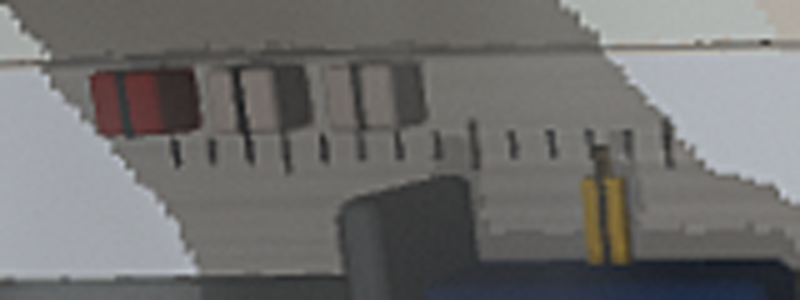

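```bash
cat >> h.py <<'E'
s5=lambda x,o:o+(x+.5)/5-.5
E
python3 - <<'E'
from h import *
c=load('w1')
z=1/1.5625
f=lambda x,y,h:atz(c,(x+.5)*z-.5,(y+.5)*z-.5,h)
g=lambda x,y,h:atz(c,s5(x,40),s5(y,115),h)
A=f(376,194,.012);B=g(5,64,.012);C=f(378,370,.012)
d=A-B; yaw=np.arctan2(-d[0],d[1]); print('yaw',yaw,A,C,np.linalg.norm(A-C))
ey=np.array([-np.sin(yaw),np.cos(yaw),0]);ex=np.array([np.cos(yaw),np.sin(yaw),0])
F=[g(123,102,.03),g(241,98,.03),g(360,97,.03)];p=g(602,150,.027)
for q in F+[p,f(310,264,.054),f(305,385,.054),f(258,385,.054),f(207,385,.054),f(0,437,.1)]: print(q.round(4),'loc',((q-A)@ex).round(4),((q-A)@ey).round(4))
print('D',(p-F[0])@ey)
E
```

```text
yaw -0.11472331540823211 [0.45849109 0.19099587 0.012     ] [0.60928673 0.17278081 0.012     ] 0.15189177598161002
[ 0.4432 -0.0255  0.03  ] loc 0.0096 -0.2168
[0.4464 0.005  0.03  ] loc 0.0093 -0.1861
[0.4502 0.035  0.03  ] loc 0.0096 -0.1559
[0.4705 0.0907 0.027 ] loc 0.0234 -0.0982
[0.5017 0.1386 0.054 ] loc 0.0489 -0.0471
[0.5971 0.1178 0.054 ] loc 0.1461 -0.0568
[0.593  0.0803 0.054 ] loc 0.1463 -0.0946
[0.5885 0.0389 0.054 ] loc 0.1465 -0.1363
[ 0.5948 -0.109   0.1   ] loc 0.1698 -0.2824
D 0.11856559531220115
```

Red is the leftmost flag (mark 0.12, about 118 mm to go); the pointer tip is at (602,150) in the crop, the red line at (123,102). I'll go behind the jaw.

jog_arm:
  moves:
    - {"dx":-37,"dy":-33,"dz":60}
    - {"dx":-37,"dy":-33,"dz":120}
    - {"dx":-37,"dy":-33,"dz":170}
    - {"dx":-37,"dy":-33,"dz":196}
    - {"dx":-37,"dy":-33,"dz":196}
    - {"dx":-37,"dy":-33,"dz":196}

```text
$.moves[0]: bad value
```

```bash
python3 - <<'E'
from h import *
w=snap('wrist','w2')
cv2.imwrite('pics/w2b.png',cv2.resize(w['color'][:,:,::-1],(800,600),interpolation=cv2.INTER_CUBIC))
E
```

```text
(no output)
```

View pics/w2b.png

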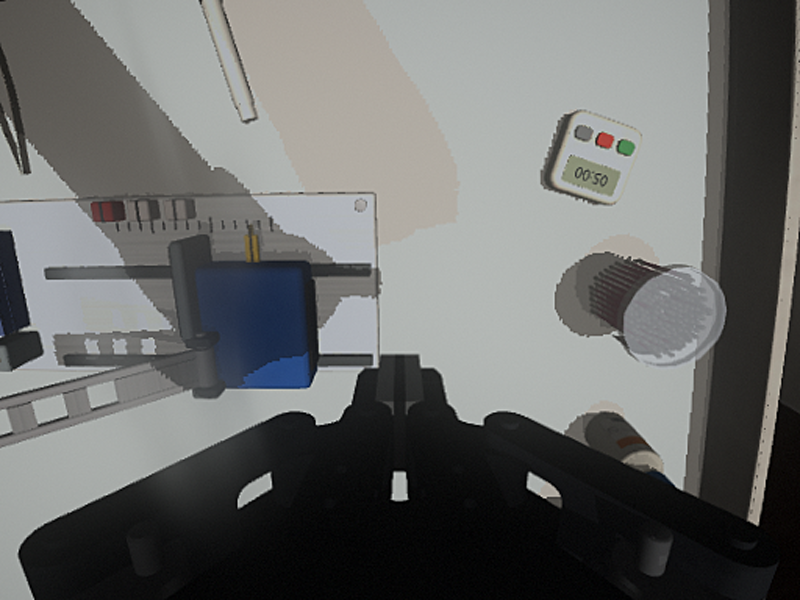

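The arm hadn't moved, since the move was refused (same view as before). All keys seem to be required.

jog_arm:
  moves:
    - {"dx":-37,"dy":-33,"dz":60,"spin":0,"gripper":255}
    - {"dx":-37,"dy":-33,"dz":120,"spin":0,"gripper":255}
    - {"dx":-37,"dy":-33,"dz":170,"spin":0,"gripper":255}
    - {"dx":-37,"dy":-33,"dz":196,"spin":0,"gripper":255}
    - {"dx":-37,"dy":-33,"dz":196,"spin":0,"gripper":255}
    - {"dx":-37,"dy":-33,"dz":196,"spin":0,"gripper":255}

```text
clock: 2.5
tcp_pos: [0.5544, 0.1646, 0.0315]
eef_rot: [0.06, 0.998, 0.0, 0.001]
ft_force: [0.4, -0.0, 0.1]
gripper_width: 0.0003
finger_force: 0.0
```

```bash
python3 - <<'E'
from h import *
w=snap('wrist','w3')
cv2.imwrite('pics/w3b.png',cv2.resize(w['color'][:,:,::-1],(800,600),interpolation=cv2.INTER_CUBIC))
E
```

```text
(no output)
```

View pics/w3b.png

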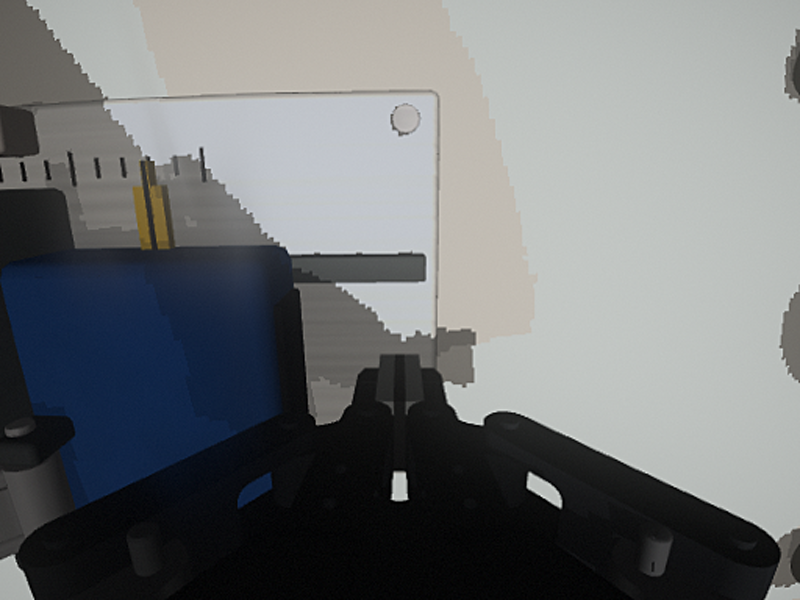

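The view shows the finger tip (400,370), clear of the black push plate (300,350) with about 18 mm of gap; the pointer tip is at (148,160).

jog_arm:
  moves:
    - {"dx":0,"dy":-6,"dz":2,"spin":0,"gripper":255}
    - {"dx":0,"dy":-12,"dz":2,"spin":0,"gripper":255}
    - {"dx":0,"dy":-18,"dz":2,"spin":0,"gripper":255}
    - {"dx":0,"dy":-24,"dz":2,"spin":0,"gripper":255}
    - {"dx":0,"dy":-30,"dz":2,"spin":0,"gripper":255}
    - {"dx":0,"dy":-36,"dz":2,"spin":0,"gripper":255}
    - {"dx":0,"dy":-42,"dz":2,"spin":0,"gripper":255}
    - {"dx":0,"dy":-48,"dz":2,"spin":0,"gripper":255}
    - {"dx":0,"dy":-54,"dz":2,"spin":0,"gripper":255}
    - {"dx":0,"dy":-60,"dz":2,"spin":0,"gripper":255}
    - {"dx":0,"dy":-60,"dz":2,"spin":0,"gripper":255}

```text
clock: 3.92
tcp_pos: [0.547, 0.1046, 0.0286]
eef_rot: [0.06, 0.998, 0.0, 0.001]
ft_force: [2.1, 2.9, -0.5]
gripper_width: 0.0001
finger_force: 1.4
```

```bash
python3 - <<'E'
from h import *
w=snap('wrist','w4')
cv2.imwrite('pics/w4b.png',cv2.resize(w['color'][40:190,:266,::-1],None,fx=3,fy=3,interpolation=cv2.INTER_CUBIC))
E
```

```text
(no output)
```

View pics/w4b.png

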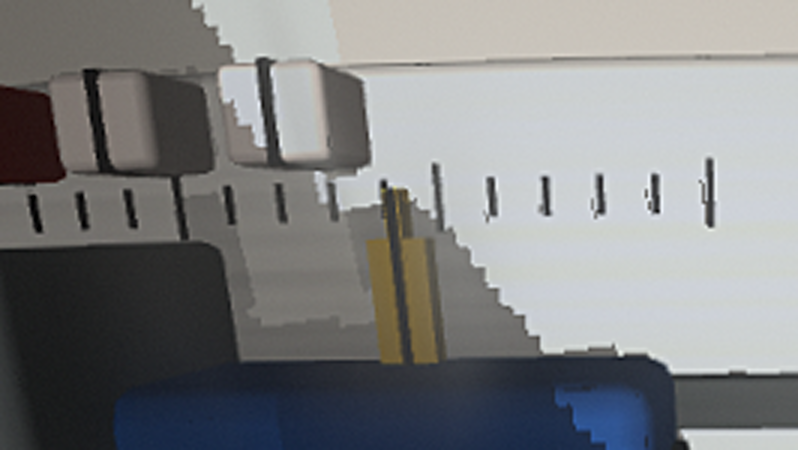

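```bash
python3 - <<'E'
from h import *
c=load('w4'); yaw=-.115
ey=np.array([-np.sin(yaw),np.cos(yaw),0])
g=lambda x,y,h:atz(c,(x+.5)/3-.5,40+(y+.5)/3-.5,h)
a=g(96,122,.03)@ey;b=g(267,110,.03)@ey;p=g(388,188,.027)@ey
print(b-a,p-a,p-b,'to red',p-a+.03,p-b+.06, p, bot.read_state()['tcp_pos']@ey)
E
```

```text
0.030271196376320073 0.04795725781670725 0.017686061440387174 to red 0.07795725781670725 0.07768606144038717 0.1034958971351844 0.16665504813680151
```

jog_arm:
  moves:
    - {"dx":0,"dy":-6,"dz":0,"spin":0,"gripper":255}
    - {"dx":0,"dy":-12,"dz":0,"spin":0,"gripper":255}
    - {"dx":0,"dy":-18,"dz":0,"spin":0,"gripper":255}
    - {"dx":0,"dy":-24,"dz":0,"spin":0,"gripper":255}
    - {"dx":0,"dy":-30,"dz":0,"spin":0,"gripper":255}
    - {"dx":0,"dy":-36,"dz":0,"spin":0,"gripper":255}
    - {"dx":0,"dy":-42,"dz":0,"spin":0,"gripper":255}
    - {"dx":0,"dy":-48,"dz":0,"spin":0,"gripper":255}
    - {"dx":0,"dy":-54,"dz":0,"spin":0,"gripper":255}
    - {"dx":0,"dy":-60,"dz":0,"spin":0,"gripper":255}
    - {"dx":0,"dy":-63,"dz":0,"spin":0,"gripper":255}
    - {"dx":0,"dy":-63,"dz":0,"spin":0,"gripper":255}

```text
clock: 5.48
tcp_pos: [0.5398, 0.0422, 0.0286]
eef_rot: [0.06, 0.998, 0.0, 0.001]
ft_force: [3.9, 3.9, 1.3]
gripper_width: 0.0002
finger_force: 2.1
```

```bash
python3 - <<'E'
from h import *
w=snap('wrist','w5')
cv2.imwrite('pics/w5b.png',cv2.resize(w['color'][40:160,:200,::-1],None,fx=4,fy=4,interpolation=cv2.INTER_CUBIC))
E
```

```text
(no output)
```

View pics/w5b.png

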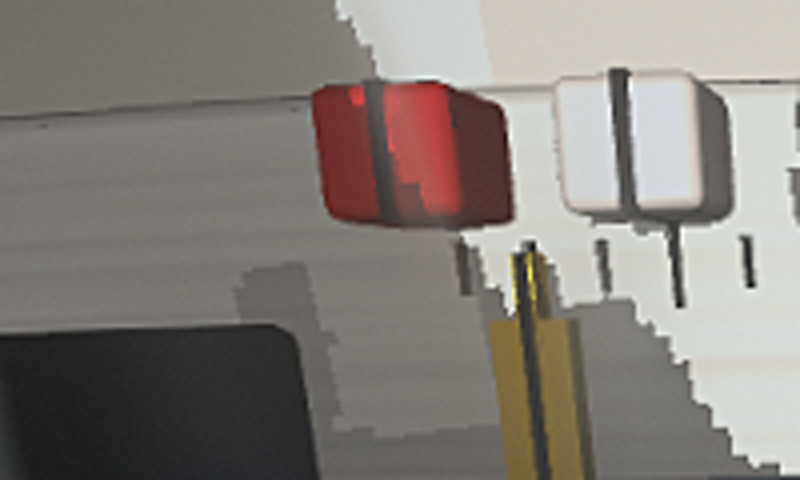

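```bash
python3 - <<'E'
from h import *
c=load('w5'); yaw=-.116
ey=np.array([-np.sin(yaw),np.cos(yaw),0])
g=lambda x,y,h:atz(c,(x+.5)/4-.5,40+(y+.5)/4-.5,h)
a=[g(374,88,.03),g(381,215,.03)];b=[g(618,75,.03),g(627,212,.03)]
for l in(a,b): d=l[1]-l[0];print(l,'yaw',np.arctan2(d[1],d[0]))
p=g(530,252,.027);p2=g(543,470,.027);print(p,p2)
A=np.mean(a,0);B=np.mean(b,0)
for yaw in(-.115,-.12):
  ey=np.array([-np.sin(yaw),np.cos(yaw),0]);print((B-A)@ey,(p-A)@ey,(p2-A)@ey,(p-B)@ey+.03,bot.read_state()['tcp_pos']@ey)
E
```

```text
[array([ 0.43631787, -0.02411285,  0.03      ]), array([ 0.45084469, -0.02678089,  0.03      ])] yaw -0.1816388149614407
[array([0.4393081 , 0.00588947, 0.03      ]), array([0.454838  , 0.00393296, 0.03      ])] yaw -0.12532287037307757
[ 0.4575003  -0.01028645  0.027     ] [ 0.48471004 -0.01472769  0.027     ]
0.03055823271325382 0.016657443336858098 0.015367765573566394 0.016099210623604275 0.10384171459577335
0.030557776841919137 0.01671767226879996 0.015565708178634273 0.016159895426880823 0.10649697160593462
```

jog_arm:
  moves:
    - {"dx":0,"dy":-4,"dz":0,"spin":0,"gripper":255}
    - {"dx":0,"dy":-8,"dz":0,"spin":0,"gripper":255}
    - {"dx":0,"dy":-11,"dz":0,"spin":0,"gripper":255}
    - {"dx":0,"dy":-12,"dz":0,"spin":0,"gripper":255}
    - {"dx":0,"dy":-12,"dz":0,"spin":0,"gripper":255}

```text
clock: 6.15
tcp_pos: [0.5384, 0.0306, 0.0286]
eef_rot: [0.06, 0.998, 0.0, 0.001]
ft_force: [4.6, 5.0, -0.6]
gripper_width: -0.0001
finger_force: 2.8
```

```bash
python3 - <<'E'
from h import *
w=snap('wrist','w6')
cv2.imwrite('pics/w6b.png',cv2.resize(w['color'][45:165,50:190,::-1],None,fx=5,fy=5,interpolation=cv2.INTER_CUBIC))
E
```

```text
(no output)
```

View pics/w6b.png

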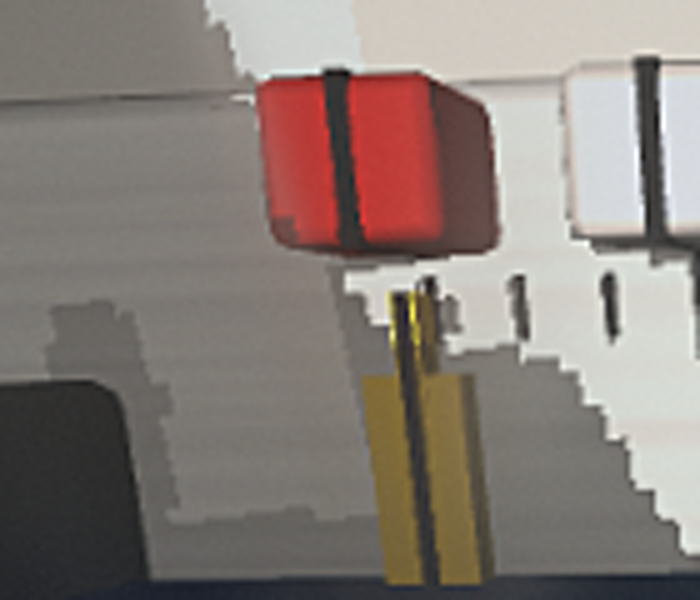

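```bash
python3 - <<'E'
from h import *
c=load('w6')
g=lambda x,y,h:atz(c,50+(x+.5)/5-.5,45+(y+.5)/5-.5,h)
a=[g(336,82,.03),g(352,240,.03)];b=[g(646,70,.03),g(654,230,.03)];P=[g(402,300,.027),g(430,578,.027)]
for l in(a,b,P): d=l[1]-l[0];print('yaw',np.arctan2(d[1],d[0]))
A=np.mean(a,0);B=np.mean(b,0)
for yaw in(-.115,-.12):
  ey=np.array([-np.sin(yaw),np.cos(yaw),0]);print((B-A)@ey,(P[0]-A)@ey,(P[1]-A)@ey,(P[0]-B)@ey+.03,bot.read_state()['tcp_pos']@ey)
E
```

```text
yaw -0.11370879501850456
yaw -0.12362109380224767
yaw -0.12027307183836744
0.030080253043461902 0.0031349961764308137 0.0029861119630154097 0.003054743132968909 0.092164545113166
0.0300785004588414 0.003199659461003238 0.0031919492922416874 0.0031211590021618385 0.09482000691637013
```

Pointer line (402,300) in the crop is 3.1 mm short of the red line (344,160). One last small tap, then back off.

jog_arm:
  moves:
    - {"dx":0,"dy":-1,"dz":0,"spin":0,"gripper":255}
    - {"dx":0,"dy":-2,"dz":0,"spin":0,"gripper":255}
    - {"dx":0,"dy":-2.6,"dz":0,"spin":0,"gripper":255}
    - {"dx":0,"dy":-2.6,"dz":0,"spin":0,"gripper":255}

```text
clock: 6.7
tcp_pos: [0.5381, 0.0281, 0.0287]
eef_rot: [0.06, 0.998, 0.0, 0.001]
ft_force: [4.7, 6.7, -1.1]
gripper_width: 0.0005
finger_force: 3.2
```

```bash
cat > m.py <<'E'
from h import *
def lines(f):
    c=load(f); im=c['color'].astype(float); yaw=-.118; ey=np.array([-np.sin(yaw),np.cos(yaw),0]);ex=np.array([np.cos(yaw),np.sin(yaw),0])
    # sample brightness along jig y at fixed x: flag top (z .03) and pointer (z .027)
    O=np.array([.4435,-.0253,0.])
    def prof(x,z,lo,hi):
        t=np.arange(lo,hi,.0002)
        pts=np.array([proj(c,O+ex*x+ey*k+[0,0,z]) for k in t]).astype(np.float32)
        v=cv2.remap(im.max(2).astype(np.float32),pts[:,:1],pts[:,1:],cv2.INTER_LINEAR).ravel()
        return t,v
    def dark(x,z,mid,half=.0025):
        t,v=prof(x,z,mid-half,mid+half); w=np.clip(v.max()*.85-v,0,None); return (t*w).sum()/w.sum()
    return prof,dark
E
python3 - <<'E'
from m import *
snap('wrist','w7')
for f,m0 in(('w6',.0031),('w7',.0005)):
    prof,dark=lines(f)
    r=np.mean([dark(x,.03,0.) for x in np.arange(-.004,.005,.001)])
    ps=[dark(x,.027,r+m0) for x in np.arange(.022,.034,.002)]
    print(f,r,np.round(np.array(ps)-r,4))
t,v=prof(.028,.027,-.008,.012);print(v[::4].astype(int))
print(bot.read_state()['tcp_pos'])
E
```

```text
w6 0.00031812479445543355 [0.0032 0.0032 0.0032 0.0033 0.0032 0.0033 0.0032]
w7 0.0003542920690745781 [0.0007 0.0008 0.0007 0.0009 0.0008 0.0008 0.0009]
[124 125 124 125 126 126 125 126 126 128 118  55  60 113 130 130 130 133
 108  87 100 120 120 120 120]
[0.5381314  0.02813747 0.02863415]
```

0.8 mm short; one more 0.5 mm, then back off and rise.

jog_arm:
  moves:
    - {"dx":0,"dy":-0.6,"dz":0,"spin":0,"gripper":255}
    - {"dx":0,"dy":-0.6,"dz":0,"spin":0,"gripper":255}
    - {"dx":0,"dy":10,"dz":0,"spin":0,"gripper":255}
    - {"dx":0,"dy":25,"dz":0,"spin":0,"gripper":255}
    - {"dx":0,"dy":25,"dz":0,"spin":0,"gripper":255}
    - {"dx":0,"dy":25,"dz":-60,"spin":0,"gripper":255}
    - {"dx":0,"dy":25,"dz":-120,"spin":0,"gripper":255}
    - {"dx":0,"dy":25,"dz":-180,"spin":0,"gripper":255}
    - {"dx":0,"dy":25,"dz":-210,"spin":0,"gripper":255}
    - {"dx":0,"dy":25,"dz":-210,"spin":0,"gripper":255}
    - {"dx":0,"dy":25,"dz":-210,"spin":0,"gripper":255}

```text
clock: 8.12
tcp_pos: [0.5396, 0.0521, 0.2375]
eef_rot: [0.06, 0.998, -0.0, -0.001]
ft_force: [-0.4, 0.8, 0.4]
gripper_width: -0.0003
finger_force: 0.0
```

```bash
python3 - <<'E'
from m import *
w=snap('wrist','w8');s=snap('scene','s8');d=snap('side','d8')
prof,dark=lines('w8')
r=np.mean([dark(x,.03,0.0003,.002) for x in np.arange(-.004,.005,.001)])
print('ptr',r,np.round([dark(x,.027,r+.0003,.002)-r for x in np.arange(.022,.034,.002)],4))
yaw=-.118; ey=np.array([-np.sin(yaw),np.cos(yaw),0]);ex=np.array([np.cos(yaw),np.sin(yaw),0]);O=np.array([.4435,-.0253,0.])
for n,c in(('w',w),('s',s),('d',d)):
    h=cv2.cvtColor(c['color'],cv2.COLOR_RGB2HSV); m=(h[...,0]>=4)&(h[...,0]<=18)&(h[...,1]>110)&(h[...,2]>60)
    k,lab,st,ce=cv2.connectedComponentsWithStats(m.astype(np.uint8))
    for i in range(1,k):
        if st[i,4]<6: continue
        vs,us=np.where(lab==i); q=np.array([dep(c,u,v) for u,v in zip(us,vs)]); q=np.median(q,0)
        if abs((q-O)@ex-.12)<.06 and q[2]>.05: print(n,st[i],ce[i].round(1),q.round(4),'loc',((q-O)@ex).round(4),((q-O)@ey).round(4))
print(bot.read_state()['tcp_pos'],bot.read_state()['ft_force'])
E
```

```text
ptr 0.0004011958460371542 [0.0008 0.0005 0.0004 0.0004 0.0007 0.0007 0.0005]
w [  0 222  12  33 289] [  4.2 239.7] [ 0.5459 -0.1696  0.1695] loc 0.1187 -0.1312
[0.53960453 0.05205321 0.23712918] [-0.15424181  0.16954709 -0.1849872 ]
```

jog_arm:
  moves:
    - {"dx":0,"dy":-50,"dz":-20,"spin":0,"gripper":255}
    - {"dx":0,"dy":-110,"dz":-20,"spin":0,"gripper":255}
    - {"dx":0,"dy":-160,"dz":-20,"spin":0,"gripper":255}
    - {"dx":0,"dy":-160,"dz":-20,"spin":0,"gripper":255}
    - {"dx":0,"dy":-160,"dz":-20,"spin":0,"gripper":255}

```text
clock: 8.9
tcp_pos: [0.5208, -0.1063, 0.2577]
eef_rot: [0.06, 0.998, -0.0, -0.001]
ft_force: [-0.1, 1.1, -0.5]
gripper_width: 0.0003
finger_force: 0.0
```

```bash
python3 - <<'E'
from m import *
w=snap('wrist','w9');s=snap('scene','s9');d=snap('side','d9')
yaw=-.118; ey=np.array([-np.sin(yaw),np.cos(yaw),0]);ex=np.array([np.cos(yaw),np.sin(yaw),0]);O=np.array([.4435,-.0253,0.])
L=lambda q:np.round([(q-O)@ex,(q-O)@ey,q[2]],4)
for n,c in(('w',w),('s',s),('d',d)):
    h=cv2.cvtColor(c['color'],cv2.COLOR_RGB2HSV); m=(h[...,0]>=4)&(h[...,0]<=20)&(h[...,1]>110)&(h[...,2]>50)
    k,lab,st,ce=cv2.connectedComponentsWithStats(m.astype(np.uint8))
    for i in range(1,k):
        if st[i,4]<6: continue
        vs,us=np.where(lab==i); q=np.array([dep(c,u,v) for u,v in zip(us,vs)])
        l=np.array([L(p) for p in q])
        if abs(np.median(l[:,0])-.12)<.08 and np.median(l[:,2])>.05: print(n,st[i],'med',np.median(l,0),'p5',np.percentile(l,5,0).round(4),'p95',np.percentile(l,95,0).round(4))
print(L(np.array(bot.read_state()['tcp_pos'])))
E
```

```text
w [228 193   8   9  41] med [ 0.1138 -0.1003  0.0701] p5 [ 0.1106 -0.1041  0.0626] p95 [ 0.1167 -0.0968  0.072 ]
w [163 214  29  39 881] med [ 0.1148 -0.1396  0.1769] p5 [ 0.102  -0.1479  0.1686] p95 [ 0.1286 -0.1307  0.1843]
[ 0.0864 -0.0705  0.2579]
```

jog_arm:
  moves:
    - {"dx":-29,"dy":-40,"dz":20,"spin":0,"gripper":255}
    - {"dx":-29,"dy":-67,"dz":40,"spin":0,"gripper":255}
    - {"dx":-29,"dy":-67,"dz":60,"spin":0,"gripper":255}
    - {"dx":-29,"dy":-68,"dz":78,"spin":0,"gripper":255}
    - {"dx":-29,"dy":-75,"dz":88,"spin":0,"gripper":255}
    - {"dx":-29,"dy":-83,"dz":97,"spin":0,"gripper":255}
    - {"dx":-29,"dy":-90,"dz":107,"spin":0,"gripper":255}
    - {"dx":-29,"dy":-96,"dz":116,"spin":0,"gripper":255}
    - {"dx":-29,"dy":-101,"dz":127,"spin":0,"gripper":255}
    - {"dx":-29,"dy":-106,"dz":137,"spin":0,"gripper":255}
    - {"dx":-29,"dy":-110,"dz":148,"spin":0,"gripper":255}
    - {"dx":-29,"dy":-113,"dz":159,"spin":0,"gripper":255}

```text
clock: 10.55
tcp_pos: [0.5361, -0.2225, 0.0986]
eef_rot: [0.06, 0.998, -0.0, -0.0]
ft_force: [-0.6, 0.5, 0.2]
gripper_width: -0.0003
finger_force: 0.2
```

```bash
python3 - <<'E'
from m import *
w=snap('wrist','w10')
yaw=-.118; ey=np.array([-np.sin(yaw),np.cos(yaw),0]);ex=np.array([np.cos(yaw),np.sin(yaw),0]);O=np.array([.4435,-.0253,0.])
L=lambda q:np.round([(q-O)@ex,(q-O)@ey,q[2]],4)
c=w
h=cv2.cvtColor(c['color'],cv2.COLOR_RGB2HSV); m=(h[...,0]>=4)&(h[...,0]<=20)&(h[...,1]>110)&(h[...,2]>50)
k,lab,st,ce=cv2.connectedComponentsWithStats(m.astype(np.uint8))
for i in range(1,k):
    if st[i,4]<10: continue
    vs,us=np.where(lab==i); l=np.array([L(dep(c,u,v)) for u,v in zip(us,vs)])
    print(st[i],np.median(l,0),'p5',np.percentile(l,5,0).round(4),'p95',np.percentile(l,95,0).round(4))
print(L(np.array(bot.read_state()['tcp_pos'])))
prof,dark=lines('w10')
r=dark(0,.03,.0003,.002);print('ptr',r,np.round([dark(x,.027,r+.0003,.002)-r for x in np.arange(.022,.034,.002)],4))
E
```

```text
[236 216  47  23 644] [ 0.104   -0.17965  0.0967 ] p5 [ 0.1015 -0.1944  0.0943] p95 [ 0.1107 -0.1705  0.1033]
[381 218   6   8  26] [ 0.1131  -0.09965  0.0702 ] p5 [ 0.1116 -0.1017  0.0691] p95 [ 0.1154 -0.0978  0.0711]
[  0 334  24  50 820] [ 0.24115 -0.3958   0.0691 ] p5 [ 0.2219 -0.4076  0.0612] p95 [ 0.2665 -0.3853  0.0702]
[ 0.1145 -0.1851  0.0973]
ptr 0.0013806828810978505 [-0.0006 -0.0003 -0.0003 -0.0004 -0.0002 -0.0003  0.002 ]
```

jog_arm:
  moves:
    - {"dx":0,"dy":-2,"dz":8,"spin":0,"gripper":255}
    - {"dx":0,"dy":-3,"dz":15,"spin":0,"gripper":255}
    - {"dx":0,"dy":-3,"dz":21,"spin":0,"gripper":255}
    - {"dx":0,"dy":-3,"dz":25,"spin":0,"gripper":255}
    - {"dx":0,"dy":-3,"dz":28,"spin":0,"gripper":255}
    - {"dx":0,"dy":-3,"dz":29,"spin":0,"gripper":255}
    - {"dx":0,"dy":-3,"dz":30,"spin":0,"gripper":255}
    - {"dx":0,"dy":-3,"dz":30,"spin":0,"gripper":255}

```text
clock: 11.6
tcp_pos: [0.5358, -0.2252, 0.0694]
eef_rot: [0.06, 0.998, -0.0, 0.0]
ft_force: [-0.2, -0.3, 0.0]
gripper_width: 0.0002
finger_force: 0.0
```

jog_arm:
  moves:
    - {"dx":0,"dy":0,"dz":1,"spin":0,"gripper":255}
    - {"dx":0,"dy":0,"dz":2,"spin":0,"gripper":255}
    - {"dx":0,"dy":0,"dz":2,"spin":0,"gripper":255}
    - {"dx":0,"dy":0,"dz":2,"spin":0,"gripper":255}

```text
clock: 12.1
tcp_pos: [0.5359, -0.2253, 0.0677]
eef_rot: [0.06, 0.998, 0.0, 0.0]
ft_force: [-1.8, 0.9, 6.2]
gripper_width: 0.0002
finger_force: 3.3
```

jog_arm:
  moves:
    - {"dx":0,"dy":0,"dz":1,"spin":0,"gripper":255}
    - {"dx":0,"dy":0,"dz":1,"spin":0,"gripper":255}
    - {"dx":0,"dy":0,"dz":1,"spin":0,"gripper":255}

```text
clock: 12.48
tcp_pos: [0.5361, -0.2254, 0.0671]
eef_rot: [0.06, 0.998, 0.0, 0.0]
ft_force: [-3.8, 1.9, 15.3]
gripper_width: -0.0002
finger_force: 7.4
```

jog_arm:
  moves:
    - {"dx":0,"dy":0,"dz":-30,"spin":0,"gripper":255}
    - {"dx":0,"dy":0,"dz":-90,"spin":0,"gripper":255}
    - {"dx":0,"dy":30,"dz":-150,"spin":0,"gripper":255}
    - {"dx":0,"dy":60,"dz":-190,"spin":0,"gripper":255}
    - {"dx":0,"dy":100,"dz":-190,"spin":0,"gripper":255}
    - {"dx":0,"dy":100,"dz":-190,"spin":0,"gripper":255}
    - {"dx":0,"dy":100,"dz":-190,"spin":0,"gripper":255}

```text
clock: 13.35
tcp_pos: [0.5475, -0.1263, 0.2561]
eef_rot: [0.06, 0.998, -0.0, -0.0]
ft_force: [-0.1, -1.0, -0.5]
gripper_width: 0.0001
finger_force: 0.0
```

```bash
python3 - <<'E'
from m import *
c=snap('wrist','w11')
yaw=-.118; ey=np.array([-np.sin(yaw),np.cos(yaw),0]);ex=np.array([np.cos(yaw),np.sin(yaw),0]);O=np.array([.4435,-.0253,0.])
L=lambda q:np.round([(q-O)@ex,(q-O)@ey,q[2]],4)
h=cv2.cvtColor(c['color'],cv2.COLOR_RGB2HSV); m=(h[...,0]>=4)&(h[...,0]<=20)&(h[...,1]>110)&(h[...,2]>50)
k,lab,st,ce=cv2.connectedComponentsWithStats(m.astype(np.uint8))
for i in range(1,k):
    if st[i,4]<10: continue
    vs,us=np.where(lab==i); l=np.array([L(dep(c,u,v)) for u,v in zip(us,vs)])
    t=l[l[:,2]>.055]
    print(st[i],np.median(l,0),np.polyfit(t[:,1],t[:,2],1) if len(t)>20 else '')
# arm upper surface heights along its length
for y in(-.05,-.07,-.085,-.115,-.13,-.145,-.16,-.175,-.19):
    r=[]
    for x in (.103,.126):
        u,v=proj(c,O+ex*x+ey*y+[0,0,.066]); r.append(L(dep(c,u,v))[2])
    print(y,r)
prof,dark=lines('w11')
r=np.mean([dark(x,.03,.0003,.002) for x in(-.003,0,.003)]);print('ptr',r,np.round([dark(x,.027,r+.0003,.002)-r for x in np.arange(.022,.034,.002)],4))
print(bot.read_state()['ft_force'])
E
```

```text
[164 165  23  24 511] [ 0.116  -0.1854  0.069 ] [1.34883967 0.31980211]
[241 172   8   8  46] [ 0.1148  -0.1012   0.07045] [0.09397272 0.07991726]
[  19  253   41   36 1037] [ 0.2487 -0.3922  0.0693] [0.74632506 0.36257452]
-0.05 [np.float64(0.066), np.float64(0.0665)]
-0.07 [np.float64(0.066), np.float64(0.0666)]
-0.085 [np.float64(0.0658), np.float64(0.0668)]
-0.115 [np.float64(0.0667), np.float64(0.0655)]
-0.13 [np.float64(0.0672), np.float64(0.0671)]
-0.145 [np.float64(0.067), np.float64(0.0661)]
-0.16 [np.float64(0.0663), np.float64(0.0667)]
-0.175 [np.float64(0.0652), np.float64(0.0695)]
-0.19 [np.float64(0.0667), np.float64(0.0686)]
ptr 0.0008762201072129869 [0.0014 0.0014 0.0015 0.0015 0.0016 0.0015 0.0012]
[0.30609925 0.23117908 0.15768259]
```

```bash
python3 - <<'E'
from m import *
prof,dark=lines('w11')
for x,z in((0,.03),(.026,.027)):
    t,v=prof(x,z,-.006,.008);print(np.c_[t*1000,v][::3].round(1).tolist())
E
```

```text
[[-6.0, 176.8], [-5.4, 173.6], [-4.8, 170.5], [-4.2, 170.2], [-3.6, 170.0], [-3.0, 171.9], [-2.4, 173.8], [-1.8, 169.3], [-1.2, 164.3], [-0.6, 133.1], [-0.0, 95.3], [0.6, 80.9], [1.2, 78.3], [1.8, 99.1], [2.4, 135.7], [3.0, 159.5], [3.6, 167.5], [4.2, 171.7], [4.8, 170.1], [5.4, 169.2], [6.0, 169.6], [6.6, 169.8], [7.2, 168.9], [7.8, 166.5]]
[[-6.0, 97.7], [-5.4, 92.2], [-4.8, 94.5], [-4.2, 96.8], [-3.6, 83.2], [-3.0, 68.5], [-2.4, 111.8], [-1.8, 165.8], [-1.2, 187.6], [-0.6, 185.2], [-0.0, 186.3], [0.6, 191.3], [1.2, 171.9], [1.8, 103.9], [2.4, 54.8], [3.0, 81.3], [3.6, 108.6], [4.2, 144.4], [4.8, 182.8], [5.4, 184.1], [6.0, 179.7], [6.6, 177.7], [7.2, 176.5], [7.8, 181.9]]
```

```bash
python3 -c "
from workcell import bot
print(bot.hand_in())"
```

```text
the job is handed in; nothing more can be done
None
```

The job is handed in, though the judge gave no verdict: the last check put the jaw pointer about 1.7 mm short of the red line (4 mm allowed). The stay arm is level over the brass peg, the hand is clear, nothing else was touched, and the clock read about 13 s.

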